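Tighten the turntable's bearing ring with the pin spanner

TASK

Take the blue-handled pin spanner from its wooden stand, let both its pins drop fully into the two holes of the brass bearing ring on the decorating turntable, and only then turn the ring clockwise (seen from above) until it comes to its stop. Work gently: press and turn the spanner lightly, stop when the ring is home, do not turn the ring with the fingers, and keep the spanner upright. Then stand the spanner back in its stand, seated as it was, and leave the other things on the table where they are.

Things in the scene. Friction and masses are not known exactly. Their poses are not given: they have to be found in the camera images.
- turntable: Decorating turntable without its wheel head, fixed to the table: round dark foot 150 mm across, waisted column, steel collar 104 mm across, its rim 70 mm above the table. A brass bearing ring, 86 mm across, fills the collar flush with the rim. Origin on the axis at the table top, z up. The spanner may load it with at most 35 N in all (pressing plus turning contacts).
- ring_face (a point): Centre of the ring's flat top face (unpressed), on the turntable's axis, 70 mm above the table; axes as the turntable's. The ring has a dark flat spot 28 mm across in its middle and two round blind holes 10.5 mm wide, 10 mm deep, chamfered 1 mm, 30 mm either side of the axis (60 mm apart).
- brake (a point): Outer end of the red brake knob on the -x side of the foot, 20 mm up. The brake locks the ring's spindle at an angle that is NOT reported: the line through the holes stands at u - ring_turn (counter-clockwise from above) from the turntable's x axis, u fixed but unknown within +-0.4 rad. See the holes from above, or slide the pins over the face until they drop in.
- ring_seat (a point): On the axis 58 mm up, under the ring, where a wave spring carries it: pushed straight down the ring sinks, from about 1 N at first and 3 N more per mm, and is solid after 3 mm. Pins sliding over the face with under 10 N do not drag the ring round. Pins that are lowered fully stand on the hole floors, 10 mm below the face.
- ring_turn (a joint): Turn of the ring in its spindle, rad, growing clockwise seen from above. Starts between 0 and 0.20; hard stop (home) at 0.70. Friction holds it where it is left; about 0.2 N m turns it, more than 0.35 N m means it is at the stop. The pins have 1.75 mm play in the holes, so the spanner turns up to 0.06 rad (more if off centre) before the ring follows.
- spanner: Pin spanner, loose, about 0.25 kg, upright: two steel pins pointing down, 7 mm thick, 14 mm long, tips bevelled 1.5 mm, 30 mm either side of the middle along its x axis; on them a steel bar 88 x 26 mm (x, y), 10 mm thick; on that a blue square handle. Origin midway between the pin tips, z up. Either way round is the same.
- spanner_grip (a point): Centre of the blue handle, 65 mm above the pin tips; the handle is 24 x 24 mm, its sides along the spanner's x and y, and spans 24 to 94 mm above the pin tips. 40 to 60 N of grip holds it.
- pin_a (a point): Centre of the tip of the spanner's pin on its +x side, 30 mm from its origin.
- pin_b (a point): Centre of the tip of the pin on its -x side.
- stand: Wooden stand, fixed to the table, 116 x 66 mm and 30 mm tall, with a lengthwise slot (along its x axis, 76 mm long, 14 mm wide, 22 mm deep) in its top. The spanner's pins hang in the slot and its bar rests on the stand's top, so the spanner's origin is then 16 mm above the table, on the stand's axis, with its x axis along the stand's. Origin at the centre of its underside.
- vase: White glazed vase, 125 mm tall; a bystander. Origin at the centre of its underside.
- paint_cup: Blue ceramic cup, 68 mm wide, 55 mm tall; a bystander. Origin at the centre of its underside.
- teal_bottle: Green paint bottle with black cap, 40 mm wide, 110 mm tall; a bystander. Origin at the centre of its underside.
- blue_bottle: Blue paint bottle with black cap, 40 mm wide, 110 mm tall; a bystander. Origin at the centre of its underside.
- ochre_jar: Yellow jar with steel lid, 68 mm wide, 75 mm tall; a bystander. Origin at the centre of its underside.
- spare_ring: Plain brass spacer ring without pin holes lying on the table, 72 mm across, 8 mm thick; a bystander. Origin at the centre of its underside.
- wheel_head: The turntable's aluminium wheel head, a disc 220 mm across and 14 mm thick lying on the table; a bystander. Origin at the centre of its underside.
- palette: Wooden mixing palette with paint dabs, 150 x 200 mm, 6 mm thick; a bystander. Origin at the centre of its underside.
Not all that is in view belongs to the job. There is more than one size of the spanner; the job needs the smaller.

How it is judged:
On the way, in this order (a step that is already met when the one before it is completed fails the run):
1. both spanner pins are in the ring's holes, at least 6 mm below the ring's face, before the ring has been turned past 0.35 rad (z of each of pin_a, pin_b in the frame of turntable below 0.064 m and horizontal distance between each of pin_a, pin_b and ring_face below 0.037 m and value of joint ring_turn below 0.35 rad), for 0.2 s.
2. the ring is turned to within 0.05 rad of its stop with both pins in its holes (z of each of pin_a, pin_b in the frame of turntable below 0.064 m and horizontal distance between each of pin_a, pin_b and ring_face below 0.037 m and value of joint ring_turn above 0.65 rad), for 0.1 s.
At the end, for the whole second after the job is handed in: The ring stands within 0.05 rad of its stop (ring_turn above 0.65), and the spanner stands released, upright (within 0.08 rad) and at rest in its stand, its bar down on the stand's top (origin 12 to 19 mm above the stand's underside), within 10 mm of the stand's middle and 0.15 rad of its length (value of joint ring_turn above 0.65 rad and z of spanner in the frame of stand between 0.012 and 0.019 m and horizontal distance between spanner and stand below 0.01 m and angle between the x axis of spanner and the x axis of stand, either way round below 0.15 rad and angle between spanner's own z axis and vertical below 0.08 rad and linear speed of spanner below 0.02 m/s); the robot touches nothing.
It fails at once if the spanner presses or twists on the turntable with more than 35 N (contact force between spanner and turntable above 35 N).
It fails at once if the fingers touch the turntable or its ring with more than 2 N (contact force between the fingers and turntable above 2 N).
It fails at once if the spanner is tipped more than 0.6 rad (angle between spanner's own z axis and vertical above 0.6 rad).
It fails at once if one of the other things on the table is moved more than 30 mm (distance of any of vase, paint_cup, teal_bottle, blue_bottle, ochre_jar, spare_ring, wheel_head, palette from where it was at the start of the episode above 0.03 m).
It also fails if it takes over 70 s, if anything falls off the work surface, if the arm or the gripper's body presses on something with over 40 N, if the wrist force passes 120 N, or if a joint passes its speed limit or range.

ROBOT

A 7-joint arm with a two-finger parallel gripper is mounted at the origin on the work surface. World frame = base frame: x ahead of the robot, y to its left, z up, the work surface at z = 0. Lengths are in m, angles in rad, forces in N, time in s.
With the tool pointing down it reaches from about 0.4 to 0.85 m from the base axis. Payload 4.5 kg.
Tool frame: the origin (TCP) lies midway between the tips of the shut fingers; the grasp point (between the pads) lies 19 mm behind it; x points along the fingers, z is the direction in which the jaws open and shut, and the axes are right-handed (so a half turn about x gives the same grasp; the last joint's range is limited). The gripper opens to 85 mm and grips with 20 to 120 N. Pads are 22 mm wide; open, the fingers measure 114 mm over their backs; the gripper's body (76 mm by 85 mm) begins 54 mm behind the grasp point. The pads swing forward as they close: fully open they stand 13 mm farther back than shut.
Start: joints at [1.227, 0.689, -0.195, 1.565, 0.157, 0.902, -0.215], TCP at [0.231, -0.581, 0.231] pointing down, gripper open.
Joint ranges: [-3.01, 3.01], [-0.46, 2.08], [-1.47, 1.51], [0.13, 2.56], [-1, 4.14], [0.04, 2.09], [-2.66, 2.66]. Speed limits (rad/s): [2.57, 2.57, 3.14, 3.14, 3.14, 3.14, 3.14].

INTERFACE

Orientations are given as a rotation vector (axis times angle).
In Python, from plant import robot, grab_frame, workorder gives the robot as it stands.
- The arm moves only by the shell command python3 -m jog 'ROWS' [OPENING]. ROWS is JSON, a list of rows, each a list of 4 numbers: the shift along the tool's x, y, z in cm, then the turn about the tool's x in rad. In form: [[dx, dy, dz, spin], ...]. A call has 1 to 5 rows; each row shifts and turns the commanded pose from where the row before left it, along the tool's axes as they then stand; what a row does not reach is not made up. A row lasts 1/12 s, in which the tool goes at most 41.7 mm and 7.16 degrees, less where a joint would pass 70% of its speed; a pose out of reach is approached as far as the arm can. A call is refused whole if a number of a shift passes 4.17 or a number of a turn 0.125, either way. A call with a gripper value outside its range is refused whole. OPENING is the gripper command: -1 is shut, 1 is fully open, values between are in proportion, set as the call begins (- or left out, the last holds). The fingers move at their own pace and stop on an object; the grip force is fixed at half the most. Time passes only in rows, so rows that do not move let the fingers close. It gives the time, the measured TCP pose, the force and the opening at its end, in the units of the state.
- robot.get_obs(): the state, without advancing time (a new reading comes with each control period).
- grab_frame(name): name is "side" or "top"; returns a dict with "image" (400x640x3 uint8, red, green, blue), "K" (3x3 intrinsics, pixels), "distortion" ([k1, k2, p1, p2, k3] as OpenCV has them; the pictures are not rectified), "rvec" (rotation vector, rad) and "tvec" (3), from world to camera coordinates, as OpenCV has them. Camera axes: x right, y down, z forward; pixel columns grow to the right and rows downward; lengths in m; the calibration is good to about 2 mm. A picture is of the moment at which its call begins. There is no depth.
- workorder.hand_in(): hands the job in, once; it reports no verdict.
The state is a dict: "time": time; "joint_pos": joint angles; "qvel": joint speeds; "effort": joint torques, N m; "tool_pos": TCP position; "eef_rot": TCP orientation; "force": force on the tool from outside, world axes, zero at the start; "torque": the same for the moment, N m; "finger_gap": opening from 0.0 (shut) to 1.0 (fully open).
Only numpy, scipy, OpenCV 4.12 (cv2) and the standard library are available. Lean on these libraries where they do the work, as an engineer would, in place of code of your own. Each camera call takes 0.05 s, during which the arm holds its last target.

## Working session

There is one attempt and no reset: what is moved stays moved. The work goes in short steps, Python scripts to look and compute and a shell command to move; the robot and the scene stay as the last step left them, time stands still between calls to the robot, and variables do not carry over. Pictures are saved under pics/ and viewed, and the job is handed in when it is done.

```bash
ls; mkdir -p pics; python3 - <<'E'
from plant import robot, grab_frame
import cv2,json
o=robot.get_obs()
for k,v in o.items(): print(k,v)
for n in("side","top"):
    f=grab_frame(n); cv2.imwrite(f"pics/{n}0.png",f["image"][:,:,::-1]); print(n,f["K"],f["distortion"],f["rvec"],f["tvec"])
E
```

```text
pics
time 0.0
joint_pos [ 1.22681402  0.68998335 -0.19453515  1.56637482  0.15726435  0.90246529
 -0.21511841]
qvel [-0.00052694 -0.00093316  0.00109847  0.00015258 -0.00025193 -0.00018527
  0.00165345]
effort [-2.13690237e-04 -5.39600444e+01 -1.26663040e+00 -1.58543462e+01
  9.06737609e-03  9.36247321e-03  7.85372066e-06]
tool_pos [ 0.23026873 -0.58032852  0.23047675]
eef_rot [ 0.92752632  1.36620123 -0.9259434 ]
force [ 0.46627333  1.17084003 -0.20554172]
torque [-0.0296973  -0.00799498  0.02798434]
finger_gap 1.0030514049340924
side [[375.68403332   0.         315.74642162]
 [  0.         375.68403332 198.38393441]
 [  0.           0.           1.        ]] [-0.03694859  0.          0.          0.          0.        ] [ 0.28388633 -2.84226464  1.17081764] [0.5594176  0.2018463  1.14624975]
top [[398.77492185   0.         319.77926569]
 [  0.         398.77492185 200.33947971]
 [  0.           0.           1.        ]] [-0.06333426  0.          0.          0.          0.        ] [ 2.19470971 -2.16039443  0.1082356 ] [-0.06447703  0.57303974  1.39496591]
```

View pics/top0.png

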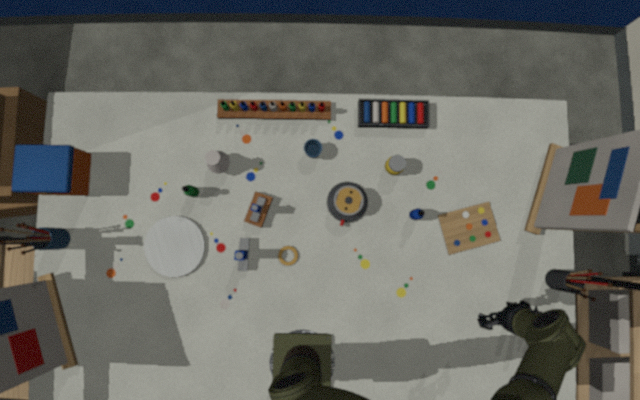

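View pics/side0.png

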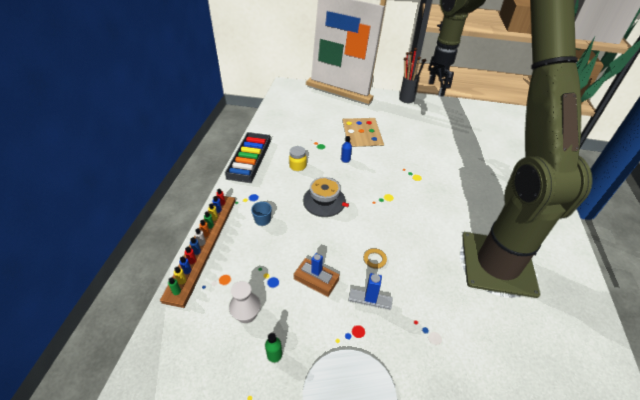

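```bash
python3 - <<'E'
import cv2,numpy as np
a=cv2.imread("pics/top0.png");b=cv2.imread("pics/side0.png")
def c(im,x,y,w,h):return cv2.resize(im[y:y+h,x:x+w],(400,400),interpolation=cv2.INTER_CUBIC)
cv2.imwrite("pics/z1.png",np.hstack([c(a,225,180,50,50),c(a,323,177,50,50)]))
cv2.imwrite("pics/z2.png",np.hstack([c(b,285,230,60,60),c(b,295,165,60,60)]))
E
```

```text
(no output)
```

View pics/z1.png

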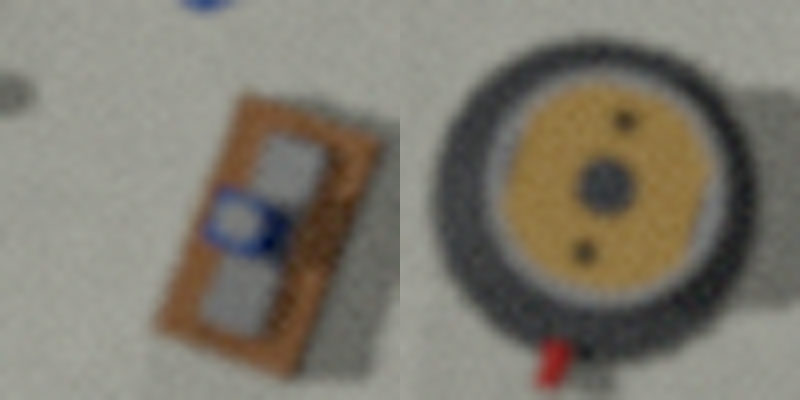

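View pics/z2.png

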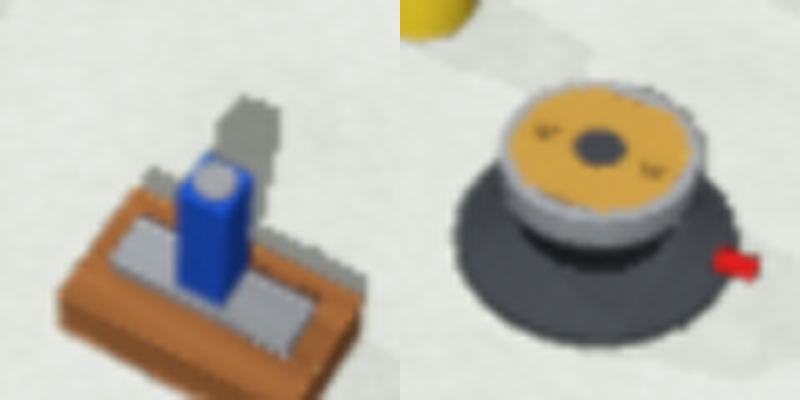

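```bash
cat > h.py <<'E'
import numpy as np, cv2
from plant import robot, grab_frame
def fr(n):
    f=grab_frame(n); f["bgr"]=np.ascontiguousarray(f["image"][:,:,::-1]); return f
def ray(f,px,z):
    """pixels -> world points on plane z"""
    px=np.asarray(px,float).reshape(-1,1,2)
    n=cv2.undistortPoints(px,np.array(f["K"]),np.array(f["distortion"])).reshape(-1,2)
    R,_=cv2.Rodrigues(np.array(f["rvec"],float)); t=np.array(f["tvec"],float).ravel()
    c=-R.T@t; d=np.c_[n,np.ones(len(n))]@R
    return c+d*((z-c[2])/d[:,2])[:,None]
def proj(f,P):
    return cv2.projectPoints(np.asarray(P,float).reshape(-1,1,3),np.array(f["rvec"],float),np.array(f["tvec"],float),np.array(f["K"]),np.array(f["distortion"]))[0].reshape(-1,2)
def cent(mask,x0,y0,w):
    """weighted centroid of mask: array"""
    ys,xs=np.nonzero(mask); return xs.mean()+x0,ys.mean()+y0
E
python3 - <<'E'
from h import *
for n,box_s,box_t in(("top",(240,185,40,50),(325,178,48,46)),("side",(285,235,65,65),(298,168,56,50))):
    f=fr(n); hsv=cv2.cvtColor(f["bgr"],cv2.COLOR_BGR2HSV)
    def crop(b): x,y,w,h=b; return hsv[y:y+h,x:x+w].astype(int)
    def pts(m,b):
        m=m.astype(np.uint8); k,l,s,c=cv2.connectedComponentsWithStats(m); i=1+np.argmax(s[1:,4]); 
        ys,xs=np.nonzero(l==i); return np.c_[xs+b[0],ys+b[1]].astype(np.float32)
    # turntable
    h=crop(box_t)
    p=pts((abs(h[...,0]-19)<8)&(h[...,1]>90)&(h[...,2]>90),box_t)
    hull=cv2.convexHull(p); W=ray(f,hull,0.07)
    # fit circle
    A=np.c_[2*W[:,:2],np.ones(len(W))]; s=np.linalg.lstsq(A,(W[:,:2]**2).sum(1),rcond=None)[0]
    print(n,"ring c",s[:2],"r",np.sqrt(s[2]+s[:2]@s[:2]))
    g=cv2.cvtColor(f["bgr"],cv2.COLOR_BGR2GRAY).astype(float)
    # foot hull z=0 
    # dark blobs inside ring
    m=np.zeros(g.shape,np.uint8); cv2.fillConvexPoly(m,hull.astype(np.int32),1); m=cv2.erode(m,np.ones((5,5)))
    med=np.median(g[m>0]); d=((g<med*0.78)&(m>0)).astype(np.uint8)
    k,l,st,c=cv2.connectedComponentsWithStats(d)
    for i in range(1,k):
        ys,xs=np.nonzero(l==i); w=med-g[ys,xs]; q=(np.average(xs,weights=w),np.average(ys,weights=w))
        print("  blob",st[i,4],q,ray(f,[q],0.07)[0])
    # red brake
    R=((hsv[...,0]<6)|(hsv[...,0]>174))&(hsv[...,1]>150)&(hsv[...,2]>90)
    x,y,w,hh=box_t; R[:y]=0;R[y+hh+5:]=0;R[:,:x]=0;R[:,x+w:]=0
    ys,xs=np.nonzero(R); print("  brake",ray(f,[(xs.mean(),ys.mean())],0.02)[0])
    # stand
    h=crop(box_s)
    p=pts(((h[...,0]<16))&(h[...,1]>90)&(h[...,2]>70),box_s)
    if n=="top":
        r=cv2.minAreaRect(ray(f,p,0.03)[:,:2].astype(np.float32)); print("  stand rect",r, cv2.boxPoints(r))
    b=pts((abs(h[...,0]-112)<14)&(h[...,1]>120),box_s)
    print("  blue n",len(b),ray(f,[b.mean(0)],0.075)[0], "rect z.11",cv2.minAreaRect(ray(f,b,0.11)[:,:2].astype(np.float32)))
    s=pts((h[...,1]<60)&(h[...,2]>100)&(h[...,2]<170),box_s); print("  steel",len(s),ray(f,[s.mean(0)],0.04)[0])
E
```

```text
top ring c [ 0.5729647  -0.15389286] r 0.04280865824356387
  blob 7 (np.float64(350.8754716981132), np.float64(191.6943396226415)) [ 0.6018061  -0.16247549  0.07      ]
  blob 43 (np.float64(348.3971202972596), np.float64(199.97863446353924)) [ 0.57282654 -0.15412524  0.07      ]
  blob 7 (np.float64(345.6793893129771), np.float64(208.0229007633588)) [ 0.54478215 -0.14497954  0.07      ]
  brake [ 0.49918664 -0.13561917  0.02      ]
  stand rect ((0.5395696759223938, 0.1626138985157013), (0.06405379623174667, 0.11122187227010727), 70.6410903930664) [[0.47648653 0.15083195]
 [0.58142    0.11396361]
 [0.6026528  0.17439584]
 [0.49771935 0.2112642 ]]
  blue n 14 [0.53646323 0.15553451 0.075     ] rect z.11 ((0.5346805453300476, 0.1496971696615219), (0.008164987899363041, 0.017061304301023483), 77.61387634277344)
  steel 1345 [0.53643002 0.15676245 0.04      ]
side ring c [ 0.57114802 -0.15416936] r 0.043979266401066926
  blob 2 (np.float64(316.0), np.float64(184.5121951219512)) [ 0.60115643 -0.15894802  0.07      ]
  blob 38 (np.float64(324.5418168709445), np.float64(186.74008651766403)) [ 0.57078812 -0.15422333  0.07      ]
  brake [ 0.49588612 -0.13620863  0.02      ]
  blue n 156 [0.53651139 0.16815945 0.075     ] rect z.11 ((0.5320158004760742, 0.1906597912311554), (0.027077391743659973, 0.060968466103076935), 10.286089897155762)
  steel 169 [0.52254762 0.11070304 0.04      ]
```

```bash
cat >> h.py <<'E'
from scipy.spatial.transform import Rotation as Ro
def state():
    o=robot.get_obs(); R=Ro.from_rotvec(o["eef_rot"]).as_matrix()
    print("t %.2f"%o["time"],"tcp",np.round(o["tool_pos"],4),"toolx",np.round(R[:,0],3),"jaw ang %.3f"%np.arctan2(R[1,2],R[0,2]),"y ang %.3f"%np.arctan2(R[1,1],R[0,1]),"gap %.3f"%o["finger_gap"],"F",np.round(o["force"],1),"T",np.round(o["torque"],2)); print(" q",np.round(o["joint_pos"],3)); return o,R
def delta(target):
    o,R=state(); print("  tool delta cm",np.round(R.T@(np.array(target)-o["tool_pos"])*100,2))
E
python3 - <<'E'
from h import *
o,R=state(); print(R)
f=fr("top")
z=np.array([[265,130],[330,145],[200,320],[268,335]])/8-.5+[225,180]
W=ray(f,z,.04);print(W,W.mean(0)); 
z=np.array([[241,92],[382,138],[155,328],[295,378]])/8-.5+[225,180]
W=ray(f,z,.03);print("stand",W,W.mean(0)); 
z=np.array([[205,245],[218,188],[262,200],[250,252]])/8-.5+[225,180]
W=ray(f,z,.11);print("handle",W,W.mean(0)); 
delta([.5395,.1626,.12])
E
```

```text
t 0.20 tcp [ 0.2304 -0.5806  0.2308] toolx [-0.     0.001 -1.   ] jaw ang -1.193 y ang 0.378 gap 1.003 F [-0.  -0.5  0.1] T [ 0.05  0.01 -0.02]
 q [ 1.227  0.69  -0.195  1.566  0.157  0.903 -0.215]
[[-4.60376556e-04  9.29448935e-01  3.68950492e-01]
 [ 9.87315403e-04  3.68950773e-01 -9.29448413e-01]
 [-9.99999407e-01 -6.36257553e-05 -1.08751554e-03]]
[[0.58550402 0.16467044 0.04      ]
 [0.57930505 0.13571306 0.04      ]
 [0.50107242 0.19084613 0.04      ]
 [0.49498356 0.16069375 0.04      ]] [0.54021626 0.16298085 0.04      ]
stand [[0.60337074 0.1774042  0.03      ]
 [0.58377736 0.11393876 0.03      ]
 [0.49760629 0.21241292 0.03      ]
 [0.47655447 0.149673   0.03      ]] [0.54032721 0.16335722 0.03      ]
handle [[0.52960421 0.17787737 0.11      ]
 [0.55363621 0.17315843 0.11      ]
 [0.54888989 0.15452226 0.11      ]
 [0.52698017 0.15891075 0.11      ]] [0.53977762 0.1661172  0.11      ]
t 0.25 tcp [ 0.2305 -0.5807  0.2309] toolx [-0.     0.001 -1.   ] jaw ang -1.193 y ang 0.378 gap 1.002 F [0.3 0.4 0.3] T [ 0.03  0.04 -0.01]
 q [ 1.227  0.69  -0.195  1.566  0.157  0.902 -0.215]
  tool delta cm [ 11.14  56.15 -57.67]
```

```bash
python3 -m jog '[[0,3.4,-2.1,0],[0,3.4,-2.1,0],[0,3.4,-2.1,0],[0,3.4,-2.1,0],[0,3.4,-2.1,0]]' 1; python3 -m jog '[[0,3.4,-2.1,0],[0,3.4,-2.1,0],[0,3.4,-2.1,0],[0,3.4,-2.1,0],[0,3.4,-2.1,0]]'; python3 -m jog '[[0,2.2,-3.4,0],[0,2.2,-3.4,0],[0,2.2,-3.4,0],[0,2.2,-3.4,0],[0,2.2,-3.4,0]]'; python3 -m jog '[[0,2.2,-3.4,0],[0,2.2,-3.4,0],[0,2.2,-3.4,0],[0,2.2,-3.4,0],[0,0,0,0]]'; python3 -m jog '[[0,0,0,-0.11],[0,0,0,-0.11],[0,0,0,-0.11],[0,0,0,-0.11],[0,0,0,-0.11]]'; python3 -m jog '[[0,0,0,-0.11],[0,0,0,-0.11],[0,0,0,-0.11],[0,0,0,0],[0,0,0,0]]'; python3 -c "
from h import *
delta([.540,.1635,.15])"
```

```text
time: 0.67
tool_pos: [0.3506, -0.4191, 0.2313]
eef_rot: [0.927, 1.364, -0.927]
force: [1.6, -1.0, 0.1]
finger_gap: 1.0
time: 1.08
tool_pos: [0.47, -0.2586, 0.2314]
eef_rot: [0.927, 1.364, -0.927]
force: [0.4, 0.1, -0.2]
finger_gap: 1.001
time: 1.5
tool_pos: [0.5087, -0.0598, 0.2314]
eef_rot: [0.927, 1.364, -0.927]
force: [0.3, 0.4, 0.6]
finger_gap: 0.998
time: 1.92
tool_pos: [0.5412, 0.1094, 0.2316]
eef_rot: [0.923, 1.372, -0.909]
force: [0.5, 1.1, 0.8]
finger_gap: 1.0
time: 2.33
tool_pos: [0.5402, 0.0969, 0.2312]
eef_rot: [0.499, 1.513, -0.499]
force: [-0.2, -0.5, -0.2]
finger_gap: 1.005
time: 2.75
tool_pos: [0.5403, 0.0968, 0.2312]
eef_rot: [0.248, 1.557, -0.248]
force: [0.1, -0.4, -0.0]
finger_gap: 1.0
t 2.75 tcp [0.5403 0.0968 0.2312] toolx [-0.  0. -1.] jaw ang -0.316 y ang 1.254 gap 1.000 F [ 0.1 -0.4 -0. ] T [-0.01 -0.03  0.04]
 q [-0.034  0.604 -0.372  1.792  0.292  0.8   -0.868]
  tool delta cm [ 8.12  6.33 -2.1 ]
```

```bash
python3 -m jog '[[0,3.2,-1.05,0],[0,3.13,-1.05,0],[2,0,0,0],[2,0,0,0],[0,0,0,0]]';python3 - <<'E'
from h import *
delta([.540,.1635,.065])
for n in("side","top"):
    f=fr(n); cv2.imwrite(f"pics/{n}1.png",f["bgr"])
a=cv2.imread("pics/top1.png");b=cv2.imread("pics/side1.png")
cv2.imwrite("pics/z3.png",np.hstack([cv2.resize(b[200:300,270:370],(400,400)),cv2.resize(a[170:250,220:300],(400,400))]))
E
```

```text
time: 3.17
tool_pos: [0.5375, 0.1633, 0.1882]
eef_rot: [0.244, 1.562, -0.25]
force: [-0.7, -0.9, -1.1]
finger_gap: 0.998
t 3.17 tcp [0.5375 0.1633 0.1882] toolx [-0.006 -0.003 -1.   ] jaw ang -0.314 y ang 1.257 gap 0.998 F [-0.7 -0.9 -1.1] T [-0.03  0.03  0.02]
 q [-0.176  0.678 -0.339  1.793  0.318  0.731 -1.   ]
  tool delta cm [12.32  0.15  0.3 ]
```

View pics/z3.png

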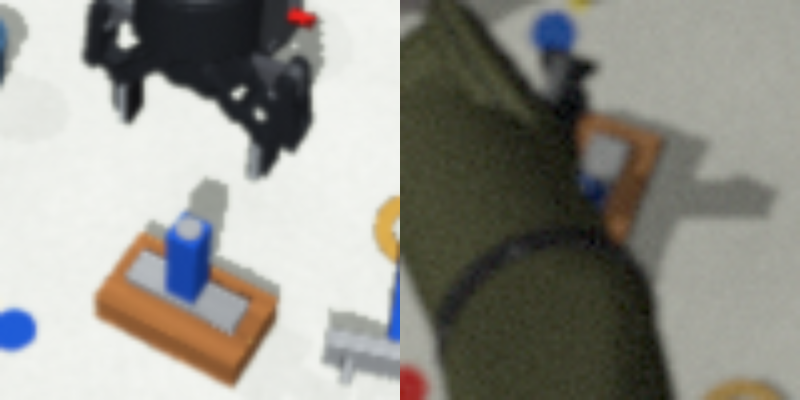

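```bash
python3 -m jog '[[3,0,0,0],[3,0,0,0],[2.5,0,0,0],[1.5,0,0,0],[0,0,0,0]]';python3 -m jog '[[1.9,0,0,0],[0,0,0,0],[0,0,0,0]]'; python3 -c "
from h import *
delta([.540,.1635,.065])
f=fr('side');cv2.imwrite('pics/s2.png',cv2.resize(f['bgr'][200:300,270:370],(600,600)))"
```

```text
time: 3.68
tool_pos: [0.5389, 0.1627, 0.0896]
eef_rot: [0.245, 1.56, -0.249]
force: [-0.8, 0.1, 0.1]
finger_gap: 0.996
time: 3.93
tool_pos: [0.5404, 0.1637, 0.0734]
eef_rot: [0.247, 1.556, -0.246]
force: [-0.5, 0.6, -0.8]
finger_gap: 0.998
t 3.93 tcp [0.5404 0.1637 0.0734] toolx [ 0.001 -0.    -1.   ] jaw ang -0.314 y ang 1.257 gap 0.998 F [-0.5  0.6 -0.8] T [-0.03  0.03  0.05]
 q [-0.233  0.85  -0.245  1.867  0.413  0.473 -1.082]
  tool delta cm [ 0.84 -0.03 -0.04]
```

View pics/s2.png

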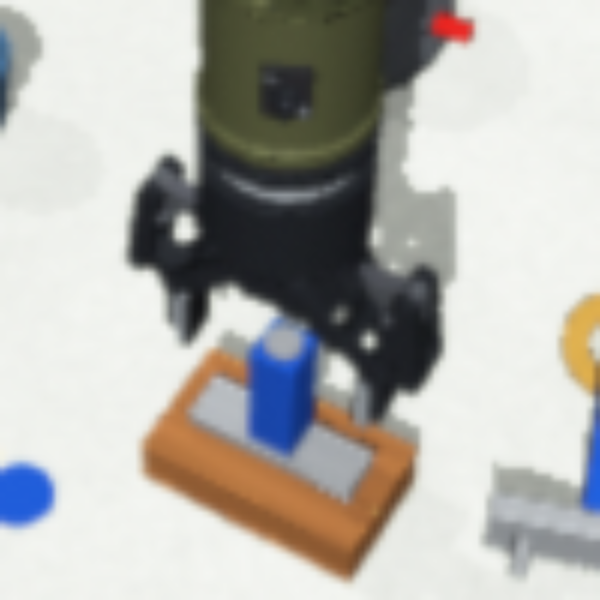

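```bash
python3 -m jog '[[0.8,0,0,0],[0,0,0,0],[0,0,0,0]]'; python3 -m jog '[[0,0,0,0],[0,0,0,0],[0,0,0,0],[0,0,0,0],[0,0,0,0]]' -1;python3 -m jog '[[0,0,0,0],[0,0,0,0],[0,0,0,0],[0,0,0,0],[0,0,0,0]]';python3 -c "
from h import *
delta([.540,.1635,.065])
f=fr('side');cv2.imwrite('pics/s3.png',cv2.resize(f['bgr'][200:300,270:370],(600,600)))"
```

```text
time: 4.23
tool_pos: [0.5399, 0.1637, 0.0646]
eef_rot: [0.246, 1.556, -0.246]
force: [-0.3, 0.1, -0.6]
finger_gap: 0.998
time: 4.65
tool_pos: [0.5397, 0.1639, 0.0644]
eef_rot: [0.246, 1.557, -0.246]
force: [-6.7, 0.2, 4.5]
finger_gap: 0.299
time: 5.07
tool_pos: [0.5398, 0.1639, 0.0645]
eef_rot: [0.246, 1.557, -0.246]
force: [-1.1, 0.2, 4.6]
finger_gap: 0.275
t 5.07 tcp [0.5398 0.1639 0.0645] toolx [ 0.  0. -1.] jaw ang -0.313 y ang 1.258 gap 0.275 F [-1.1  0.2  4.6] T [ 0.03  0.47 -0.03]
 q [-0.238  0.865 -0.237  1.871  0.419  0.455 -1.087]
  tool delta cm [-0.05 -0.03  0.04]
```

View pics/s3.png

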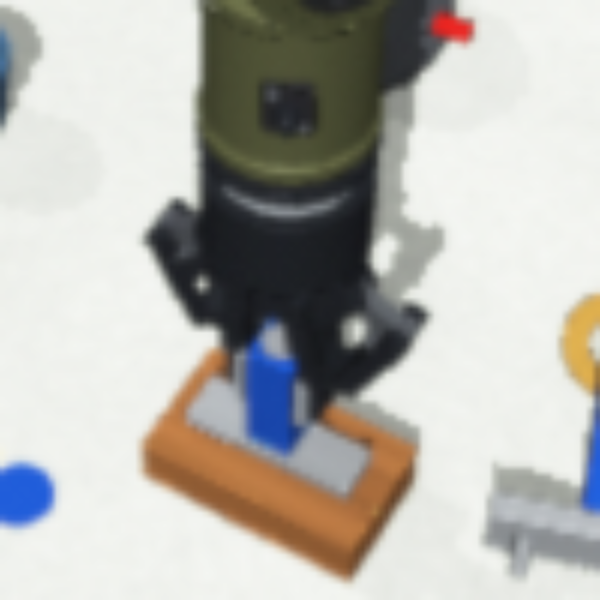

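```bash
python3 -m jog '[[-0.5,0,0,0],[-1.5,0,0,0],[-2.5,0,0,0],[-2.5,0,0,0],[-2,0,0,0]]'; python3 -m jog '[[0,-2,0.8,0],[0,-3.3,1.45,0],[0,-3.3,1.45,0],[0,-3.3,1.45,0],[0,-3.3,1.45,0]]'; python3 -m jog '[[0,-3.3,1.45,0],[0,-3.3,1.45,0],[0,-3.3,1.45,0],[0,-2.5,1.2,0],[0,-1.7,0.75,0]]';python3 -m jog '[[0,0,0,0],[0,0,0,0],[0,0,0,0]]';python3 -c "
from h import *
delta([.5723,-.154,.1335])
f=fr('side');cv2.imwrite('pics/s4.png',cv2.resize(f['bgr'][110:230,260:380],(600,600)))"
```

```text
time: 5.53
tool_pos: [0.5398, 0.1635, 0.1553]
eef_rot: [0.245, 1.557, -0.246]
force: [0.8, -0.3, -2.5]
finger_gap: 0.272
time: 5.95
tool_pos: [0.5553, -0.0031, 0.1539]
eef_rot: [0.245, 1.558, -0.246]
force: [0.7, -0.3, -3.3]
finger_gap: 0.274
time: 6.37
tool_pos: [0.5714, -0.1601, 0.1535]
eef_rot: [0.247, 1.557, -0.252]
force: [0.0, -0.3, -2.9]
finger_gap: 0.271
time: 6.62
tool_pos: [0.5719, -0.1537, 0.1539]
eef_rot: [0.246, 1.558, -0.244]
force: [0.5, -0.4, -3.8]
finger_gap: 0.273
t 6.62 tcp [ 0.5719 -0.1537  0.1539] toolx [-0.001  0.001 -1.   ] jaw ang -0.312 y ang 1.259 gap 0.273 F [ 0.5 -0.4 -3.8] T [0.05 0.01 0.01]
 q [ 0.407  0.766 -0.389  1.733  0.406  0.724 -0.504]
  tool delta cm [ 2.04 -0.02  0.05]
```

View pics/s4.png

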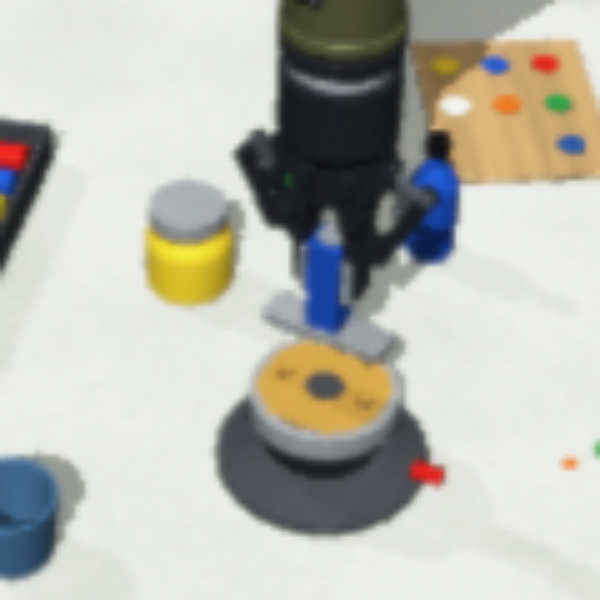

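```bash
python3 -m jog '[[1,0,0,0],[1,0,0,0],[0.6,0,0,0],[0,0,0,0],[0,0,0,0]]';python3 - <<'E'
from h import *
o,R=state()
f=fr('side')
t=np.array(o["tool_pos"])
P=[]
for s in(30,-30):
  P.append(t+np.array([.0485,0,s/1000])@R.T)
for x in(44,-44):
  for y in(-13,13):
    P.append(t+R@np.array([.0485-.024,y/1000,x/1000]))
for x in(12,-12):
  for y in(-12,12):
    P.append(t+R@np.array([.0485-.094,y/1000,x/1000]))
for s in(30,-30): 
  P.append([.5723+s/1000*np.cos(-.298),-.154+s/1000*np.sin(-.298),.07])
p=proj(f,P); im=cv2.resize(f['bgr'][130:210,285:365],(640,640),interpolation=cv2.INTER_CUBIC)
for i,q in enumerate(p):
  q=((q-[285,130]+.5)*8).astype(int); cv2.circle(im,tuple(int(v) for v in q),3,[(0,0,255),(0,255,0),(255,0,255),(255,255,0)][0 if i<2 else 1 if i<6 else 2 if i<10 else 3],-1)
cv2.imwrite('pics/s5.png',im)
f=fr('top');cv2.imwrite('pics/t5.png',cv2.resize(f['bgr'][150:250,300:400],(500,500)))
E
```

```text
time: 7.08
tool_pos: [0.5718, -0.1543, 0.1274]
eef_rot: [0.245, 1.559, -0.245]
force: [0.3, 0.7, -1.8]
finger_gap: 0.27
t 7.08 tcp [ 0.5718 -0.1543  0.1274] toolx [-0.002  0.    -1.   ] jaw ang -0.312 y ang 1.258 gap 0.270 F [ 0.3  0.7 -1.8] T [0.01 0.   0.04]
 q [ 0.395  0.803 -0.367  1.751  0.429  0.67  -0.523]
```

View pics/s5.png

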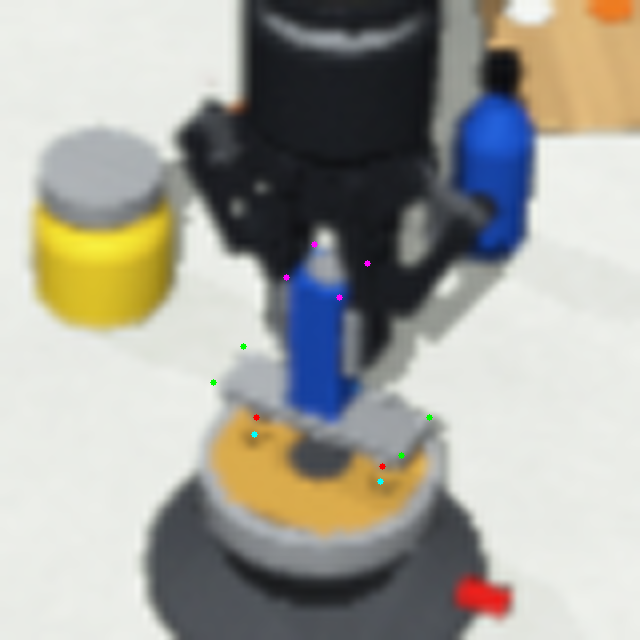

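View pics/t5.png

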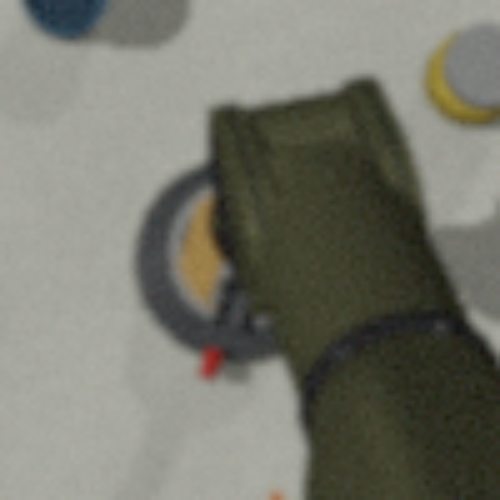

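```bash
python3 - <<'E'
from h import *
o,R=state()
f=fr('side')
im=cv2.resize(f['bgr'][155:195,308:348],(600,600),interpolation=cv2.INTER_CUBIC)
cv2.imwrite('pics/s6.png',im)
E
```

```text
t 7.18 tcp [ 0.5725 -0.1545  0.1283] toolx [ 0. -0. -1.] jaw ang -0.313 y ang 1.258 gap 0.276 F [-0.3 -0.5 -3. ] T [-0.04  0.03  0.02]
 q [ 0.395  0.801 -0.368  1.75   0.429  0.67  -0.523]
```

View pics/s6.png

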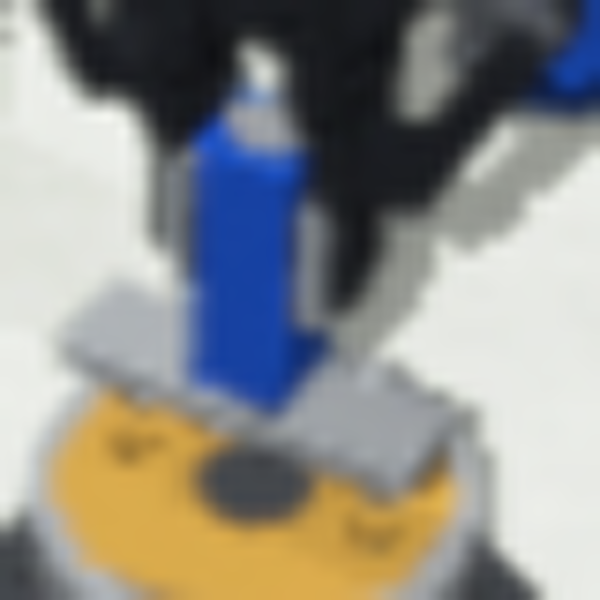

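```bash
python3 -m jog '[[0.4,0,0,0],[0.3,0,0,0],[0,0,0,0]]'; python3 -m jog '[[0.2,0,0,0],[0,0,0,0]]';python3 -m jog '[[0.2,0,0,0],[0,0,0,0]]'
```

```text
time: 7.48
tool_pos: [0.5719, -0.1547, 0.1207]
eef_rot: [0.246, 1.558, -0.246]
force: [-0.2, -0.6, -2.8]
finger_gap: 0.277
time: 7.65
tool_pos: [0.5721, -0.1546, 0.119]
eef_rot: [0.246, 1.557, -0.246]
force: [0.2, 1.0, -3.0]
finger_gap: 0.276
time: 7.82
tool_pos: [0.5722, -0.1547, 0.117]
eef_rot: [0.246, 1.557, -0.246]
force: [-0.4, 0.7, -2.5]
finger_gap: 0.277
```

```bash
for i in 1; do python3 -m jog '[[0.2,0,0,0],[0,0,0,0]]'; python3 -m jog '[[0.1,0,0,0],[0,0,0,0],[0,0,0,0]]'; done
```

```text
time: 7.98
tool_pos: [0.5722, -0.1547, 0.115]
eef_rot: [0.246, 1.557, -0.246]
force: [-0.1, -0.3, -3.7]
finger_gap: 0.269
time: 8.23
tool_pos: [0.5723, -0.1547, 0.1143]
eef_rot: [0.246, 1.557, -0.246]
force: [-0.7, -0.1, -3.3]
finger_gap: 0.269
```

```bash
python3 -m jog '[[0.15,0,0,0],[0,0,0,0]]'; python3 -m jog '[[0.15,0,0,0],[0,0,0,0],[0,0,0,0]]'; python3 - <<'E'
from h import *
f=fr('side')
cv2.imwrite('pics/s7.png',cv2.resize(f['bgr'][155:195,308:348],(600,600),interpolation=cv2.INTER_CUBIC)); state()
E
```

```text
time: 8.4
tool_pos: [0.5722, -0.1547, 0.1126]
eef_rot: [0.246, 1.557, -0.246]
force: [0.2, 0.1, -2.8]
finger_gap: 0.275
time: 8.65
tool_pos: [0.5722, -0.1547, 0.1112]
eef_rot: [0.246, 1.557, -0.246]
force: [-0.6, -0.5, -2.9]
finger_gap: 0.273
t 8.70 tcp [ 0.5723 -0.1546  0.1113] toolx [-0. -0. -1.] jaw ang -0.313 y ang 1.258 gap 0.278 F [ 0.6  0.6 -2.5] T [ 0.02  0.03 -0.06]
 q [ 0.387  0.825 -0.354  1.76   0.443  0.636 -0.536]
```

View pics/s7.png

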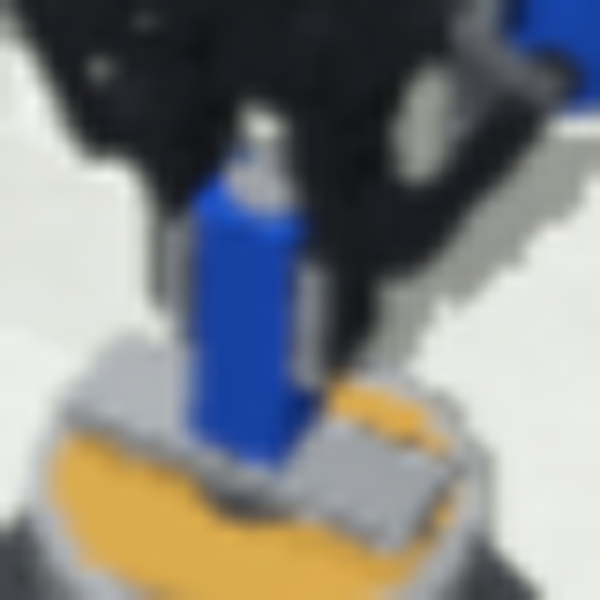

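```bash
python3 -m jog '[[0.15,0,0,0],[0,0,0,0],[0,0,0,0]]'; python3 -m jog '[[0.1,0,0,0],[0,0,0,0],[0,0,0,0]]';python3 -m jog '[[0.05,0,0,0],[0,0,0,0],[0,0,0,0]]'
```

```text
time: 8.95
tool_pos: [0.5722, -0.1547, 0.1097]
eef_rot: [0.246, 1.557, -0.246]
force: [0.1, 0.2, -4.5]
finger_gap: 0.273
time: 9.2
tool_pos: [0.5723, -0.1547, 0.1087]
eef_rot: [0.246, 1.557, -0.246]
force: [-0.7, -0.1, -3.5]
finger_gap: 0.27
time: 9.45
tool_pos: [0.5724, -0.1547, 0.1085]
eef_rot: [0.246, 1.557, -0.246]
force: [0.1, -0.3, -1.4]
finger_gap: 0.273
```

```bash
python3 -m jog '[[0,0,0,0.03],[0,0,0,0.03],[0,0,0,0]]'; python3 -c "
from h import *
state()"; python3 -m jog '[[0,0,0,0.03],[0,0,0,0.03],[0,0,0,0]]'; python3 -c "
from h import *
state()"
```

```text
time: 9.7
tool_pos: [0.5725, -0.1545, 0.1084]
eef_rot: [0.294, 1.55, -0.294]
force: [0.0, 2.1, -2.4]
finger_gap: 0.276
t 9.70 tcp [ 0.5725 -0.1545  0.1084] toolx [ 0. -0. -1.] jaw ang -0.375 y ang 1.196 gap 0.276 F [ 0.   2.1 -2.4] T [ 0.13 -0.05  0.14]
 q [ 0.376  0.827 -0.334  1.762  0.427  0.624 -0.583]
time: 9.95
tool_pos: [0.5725, -0.1545, 0.1084]
eef_rot: [0.341, 1.543, -0.341]
force: [-0.4, 0.5, -2.3]
finger_gap: 0.275
t 9.95 tcp [ 0.5725 -0.1545  0.1084] toolx [ 0. -0. -1.] jaw ang -0.435 y ang 1.136 gap 0.275 F [-0.4  0.5 -2.3] T [ 0.18 -0.01  0.1 ]
 q [ 0.367  0.826 -0.318  1.763  0.408  0.619 -0.626]
```

```bash
S='python3 -c "
from h import *
state()"'; python3 -m jog '[[0,0,0,0.03],[0,0,0,0.03],[0,0,0,0.03],[0,0,0,0.03],[0,0,0,0]]'; eval "$S"; python3 -m jog '[[0,0,0,0.03],[0,0,0,0.03],[0,0,0,0.03],[0,0,0,0]]'; eval "$S"; python3 -m jog '[[0,0,0,0.03],[0,0,0,0.03],[0,0,0,0.03],[0,0,0,0]]'; eval "$S"
```

```text
time: 10.37
tool_pos: [0.5723, -0.1545, 0.1083]
eef_rot: [0.435, 1.527, -0.435]
force: [-0.9, 0.9, -1.6]
finger_gap: 0.273
t 10.37 tcp [ 0.5723 -0.1545  0.1083] toolx [-0. -0. -1.] jaw ang -0.555 y ang 1.016 gap 0.273 F [-0.9  0.9 -1.6] T [ 0.3  -0.09  0.11]
 q [ 0.349  0.822 -0.286  1.764  0.37   0.608 -0.711]
time: 10.7
tool_pos: [0.5722, -0.1545, 0.1083]
eef_rot: [0.505, 1.511, -0.505]
force: [-1.1, 1.4, -2.0]
finger_gap: 0.273
t 10.70 tcp [ 0.5722 -0.1545  0.1083] toolx [-0. -0. -1.] jaw ang -0.645 y ang 0.926 gap 0.273 F [-1.1  1.4 -2. ] T [0.32 0.05 0.08]
 q [ 0.335  0.82  -0.261  1.765  0.34   0.601 -0.775]
time: 11.03
tool_pos: [0.5722, -0.1546, 0.1083]
eef_rot: [0.575, 1.494, -0.575]
force: [-0.8, 1.8, -1.1]
finger_gap: 0.27
t 11.03 tcp [ 0.5722 -0.1546  0.1083] toolx [-0. -0. -1.] jaw ang -0.735 y ang 0.836 gap 0.270 F [-0.8  1.8 -1.1] T [0.36 0.19 0.07]
 q [ 0.321  0.818 -0.237  1.765  0.311  0.595 -0.837]
```

```bash
python3 - <<'E'
from h import *
f=fr('side')
cv2.imwrite('pics/s8.png',cv2.resize(f['bgr'][155:195,308:348],(600,600),interpolation=cv2.INTER_CUBIC)); state()
E
```

```text
t 11.08 tcp [ 0.5722 -0.1546  0.1083] toolx [-0. -0. -1.] jaw ang -0.734 y ang 0.837 gap 0.272 F [-0.3  0.8 -0.5] T [0.34 0.14 0.03]
 q [ 0.322  0.818 -0.237  1.765  0.311  0.595 -0.836]
```

View pics/s8.png

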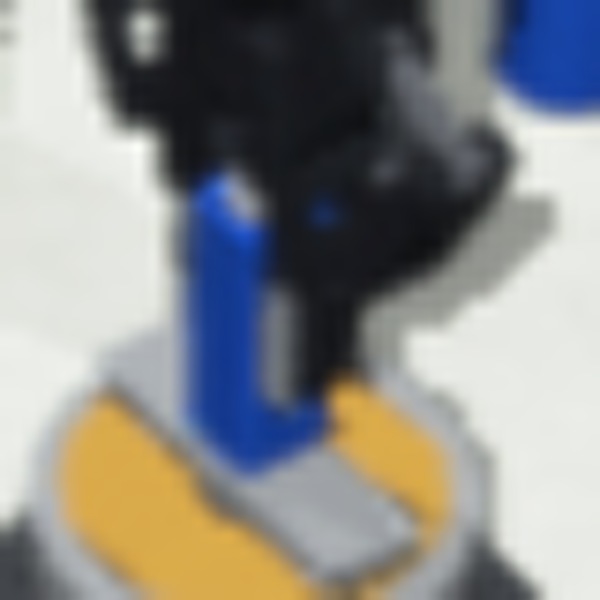

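```bash
S='python3 -c "
from h import *
state()"'; python3 -m jog '[[0,0,0,0.03],[0,0,0,0.03],[0,0,0,0]]'; eval "$S"; python3 -m jog '[[0,0,0,0.03],[0,0,0,0.02],[0,0,0,0]]'; eval "$S"; python3 -m jog '[[0,0,0,0.02],[0,0,0,0.02],[0,0,0,0]]'; eval "$S"
```

```text
time: 11.33
tool_pos: [0.5721, -0.1546, 0.1083]
eef_rot: [0.621, 1.48, -0.622]
force: [-1.2, 1.6, -1.7]
finger_gap: 0.274
t 11.33 tcp [ 0.5721 -0.1546  0.1083] toolx [-0. -0. -1.] jaw ang -0.795 y ang 0.776 gap 0.274 F [-1.2  1.6 -1.7] T [0.41 0.26 0.1 ]
 q [ 0.312  0.817 -0.221  1.766  0.291  0.591 -0.879]
time: 11.58
tool_pos: [0.5721, -0.1546, 0.1082]
eef_rot: [0.659, 1.469, -0.66]
force: [-1.4, 1.8, -0.1]
finger_gap: 0.278
t 11.58 tcp [ 0.5721 -0.1546  0.1082] toolx [-0.001 -0.    -1.   ] jaw ang -0.844 y ang 0.726 gap 0.278 F [-1.4  1.8 -0.1] T [0.45 0.31 0.14]
 q [ 0.305  0.816 -0.207  1.766  0.274  0.588 -0.913]
time: 11.83
tool_pos: [0.5721, -0.1546, 0.1082]
eef_rot: [0.69, 1.459, -0.691]
force: [-2.2, 1.3, -0.6]
finger_gap: 0.271
t 11.83 tcp [ 0.5721 -0.1546  0.1082] toolx [-0.001  0.    -1.   ] jaw ang -0.884 y ang 0.686 gap 0.271 F [-2.2  1.3 -0.6] T [0.53 0.4  0.11]
 q [ 0.299  0.816 -0.197  1.767  0.261  0.585 -0.941]
```

```bash
S='python3 -c "
from h import *
state()"'; python3 -m jog '[[0,0,-0.05,0],[0,0,0,0]]'; eval "$S"; python3 -m jog '[[0,0,0,0.02],[0,0,0,0.02],[0,0,0,0]]'; eval "$S"; python3 -m jog '[[0,0,0,0.02],[0,0,0,0.01],[0,0,0,0]]'; eval "$S"
```

```text
time: 12.0
tool_pos: [0.572, -0.1545, 0.1083]
eef_rot: [0.689, 1.458, -0.69]
force: [-1.4, 1.6, -1.9]
finger_gap: 0.278
t 12.00 tcp [ 0.572  -0.1545  0.1083] toolx [ 0. -0. -1.] jaw ang -0.883 y ang 0.688 gap 0.278 F [-1.4  1.6 -1.9] T [0.37 0.28 0.07]
 q [ 0.298  0.815 -0.197  1.768  0.262  0.584 -0.94 ]
time: 12.25
tool_pos: [0.572, -0.1545, 0.1083]
eef_rot: [0.721, 1.447, -0.722]
force: [-0.9, 0.5, -2.2]
finger_gap: 0.278
t 12.25 tcp [ 0.572  -0.1545  0.1083] toolx [ 0. -0. -1.] jaw ang -0.925 y ang 0.646 gap 0.278 F [-0.9  0.5 -2.2] T [0.27 0.32 0.08]
 q [ 0.292  0.815 -0.186  1.768  0.248  0.582 -0.969]
time: 12.5
tool_pos: [0.572, -0.1545, 0.1083]
eef_rot: [0.744, 1.439, -0.744]
force: [-1.0, 0.7, -0.7]
finger_gap: 0.277
t 12.50 tcp [ 0.572  -0.1545  0.1083] toolx [ 0. -0. -1.] jaw ang -0.954 y ang 0.617 gap 0.277 F [-1.   0.7 -0.7] T [0.19 0.28 0.1 ]
 q [ 0.287  0.814 -0.178  1.768  0.237  0.58  -0.989]
```

```bash
S='python3 -c "
from h import *
state()"'; python3 -m jog '[[0,0,0,0.02],[0,0,0,0.01],[0,0,0,0]]'; eval "$S"; python3 -m jog '[[0,0,0,0.02],[0,0,0,0.01],[0,0,0,0]]'; eval "$S"; python3 -m jog '[[0,0,0,0.02],[0,0,0,0]]'; eval "$S"
```

```text
time: 12.75
tool_pos: [0.572, -0.1544, 0.1083]
eef_rot: [0.767, 1.431, -0.767]
force: [-2.1, -0.1, -0.8]
finger_gap: 0.273
t 12.75 tcp [ 0.572  -0.1544  0.1083] toolx [-0. -0. -1.] jaw ang -0.984 y ang 0.587 gap 0.273 F [-2.1 -0.1 -0.8] T [0.16 0.29 0.16]
 q [ 0.283  0.814 -0.17   1.769  0.227  0.578 -1.009]
time: 13.0
tool_pos: [0.572, -0.1544, 0.1083]
eef_rot: [0.79, 1.422, -0.79]
force: [-1.2, 0.3, -1.9]
finger_gap: 0.268
t 13.00 tcp [ 0.572  -0.1544  0.1083] toolx [-0. -0. -1.] jaw ang -1.014 y ang 0.557 gap 0.268 F [-1.2  0.3 -1.9] T [0.12 0.32 0.16]
 q [ 0.278  0.813 -0.162  1.769  0.217  0.577 -1.03 ]
time: 13.17
tool_pos: [0.572, -0.1543, 0.1083]
eef_rot: [0.804, 1.417, -0.805]
force: [-0.6, 0.5, -1.8]
finger_gap: 0.277
t 13.17 tcp [ 0.572  -0.1543  0.1083] toolx [-0. -0. -1.] jaw ang -1.033 y ang 0.538 gap 0.277 F [-0.6  0.5 -1.8] T [0.01 0.33 0.49]
 q [ 0.275  0.813 -0.156  1.769  0.21   0.576 -1.043]
```

```bash
S='python3 -c "
from h import *
state()"'; python3 -m jog '[[0,0,0,0],[0,0,0,0]]'; eval "$S"; python3 -m jog '[[0,0,0,0.01],[0,0,0,0]]'; eval "$S"
```

```text
time: 13.33
tool_pos: [0.572, -0.1544, 0.1083]
eef_rot: [0.804, 1.417, -0.804]
force: [-0.9, -0.4, -1.9]
finger_gap: 0.27
t 13.33 tcp [ 0.572  -0.1544  0.1083] toolx [ 0. -0. -1.] jaw ang -1.033 y ang 0.538 gap 0.270 F [-0.9 -0.4 -1.9] T [0.01 0.27 0.47]
 q [ 0.275  0.813 -0.157  1.769  0.21   0.576 -1.043]
time: 13.5
tool_pos: [0.572, -0.1544, 0.1083]
eef_rot: [0.812, 1.414, -0.812]
force: [-0.7, -0.3, -1.3]
finger_gap: 0.276
t 13.50 tcp [ 0.572  -0.1544  0.1083] toolx [-0. -0. -1.] jaw ang -1.043 y ang 0.528 gap 0.276 F [-0.7 -0.3 -1.3] T [-0.02  0.34  0.66]
 q [ 0.274  0.813 -0.154  1.769  0.207  0.575 -1.05 ]
```

```bash
S='python3 -c "
from h import *
state()"'; python3 -m jog '[[0,0,0,-0.03],[0,0,0,-0.03],[0,0,0,-0.03],[0,0,0,0],[0,0,0,0]]'; eval "$S"; python3 -m jog '[[-0.3,0,0,0],[-0.5,0,0,0],[-0.5,0,0,0],[0,0,0,0]]'; eval "$S"
```

```text
time: 13.92
tool_pos: [0.5726, -0.1544, 0.1084]
eef_rot: [0.744, 1.439, -0.743]
force: [-0.5, 0.2, -2.1]
finger_gap: 0.274
t 13.92 tcp [ 0.5726 -0.1544  0.1084] toolx [ 0.001  0.    -1.   ] jaw ang -0.954 y ang 0.617 gap 0.274 F [-0.5  0.2 -2.1] T [-0.   -0.08 -0.01]
 q [ 0.288  0.814 -0.179  1.768  0.238  0.579 -0.989]
time: 14.25
tool_pos: [0.5729, -0.1544, 0.1226]
eef_rot: [0.744, 1.438, -0.743]
force: [-0.1, 0.1, -2.6]
finger_gap: 0.274
t 14.25 tcp [ 0.5729 -0.1544  0.1226] toolx [ 0.002 -0.    -1.   ] jaw ang -0.953 y ang 0.618 gap 0.274 F [-0.1  0.1 -2.6] T [-0.    0.    0.01]
 q [ 0.291  0.793 -0.185  1.76   0.232  0.607 -0.983]
```

```bash
python3 -m jog '[[-1.5,0,0,0],[-2,0,0,-0.1],[0,0,0,-0.11],[0,0,0,-0.11],[0,0,0,-0.11]]';python3 -m jog '[[0,0,0,-0.11],[0,0,0,-0.1],[0,0,0,0]]'; python3 -c "
from h import *
delta([.5398,.1639,.155])
f=fr('side');cv2.imwrite('pics/s9.png',cv2.resize(f['bgr'][110:230,260:380],(600,600)))"
```

```text
time: 14.67
tool_pos: [0.5722, -0.1544, 0.157]
eef_rot: [0.405, 1.531, -0.406]
force: [-0.1, 0.8, -3.9]
finger_gap: 0.27
time: 14.92
tool_pos: [0.5719, -0.1546, 0.1564]
eef_rot: [0.244, 1.557, -0.244]
force: [0.3, -0.2, -2.5]
finger_gap: 0.278
t 14.92 tcp [ 0.5719 -0.1546  0.1564] toolx [ 0.  0. -1.] jaw ang -0.311 y ang 1.260 gap 0.278 F [ 0.3 -0.2 -2.5] T [ 0.03 -0.02 -0.05]
 q [ 0.406  0.762 -0.385  1.732  0.401  0.726 -0.497]
  tool delta cm [  0.14  29.34 -12.8 ]
```

View pics/s9.png

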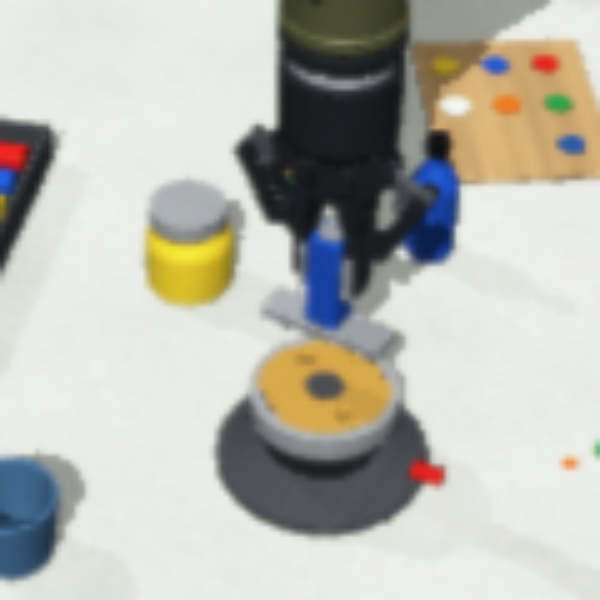

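The spanner looks unchanged in the grip, and the ring's holes have turned (now near (305,358) and (345,415) in the crop). I carry the spanner back and check the ring from the top once it is clear.

```bash
python3 -m jog '[[0,2,-0.8,0],[0,3.3,-1.45,0],[0,3.3,-1.45,0],[0,3.3,-1.45,0],[0,3.3,-1.45,0]]'; python3 -m jog '[[0,3.3,-1.45,0],[0,3.3,-1.45,0],[0,3.3,-1.45,0],[0,2.5,-1.1,0],[0,1.75,-0.75,0]]';python3 -m jog '[[0,0,0,0],[0,0,0,0],[0,0,0,0]]';python3 - <<'E'
from h import *
f=fr('top')
im=f["bgr"]; hsv=cv2.cvtColor(im,cv2.COLOR_BGR2HSV).astype(int); g=cv2.cvtColor(im,cv2.COLOR_BGR2GRAY).astype(float)
c=proj(f,[.5725,-.154,.07])[0]
yy,xx=np.mgrid[:400,:640]; m=np.hypot(xx-c[0],yy-c[1])<11
d=((g<np.median(g[m])*.78)&m).astype(np.uint8); k,l,st,_=cv2.connectedComponentsWithStats(d)
Q=[]
for i in range(1,k):
    ys,xs=np.nonzero(l==i); w=np.median(g[m])-g[ys,xs]; q=(np.average(xs,weights=w),np.average(ys,weights=w)); W=ray(f,[q],.07)[0]; print(st[i,4],W,W-[.5725,-.154,.07]); 
    if st[i,4]<20:Q.append(W)
if len(Q)>1: print("ang",np.arctan2(*(Q[0]-Q[1])[1::-1]))
delta([.5398,.1639,.0645])
f=fr('side');cv2.imwrite('pics/s10.png',cv2.resize(f['bgr'][200:300,270:370],(600,600)))
E
```

```text
time: 15.38
tool_pos: [0.5558, 0.0121, 0.1565]
eef_rot: [0.249, 1.556, -0.249]
force: [0.5, 0.6, -3.2]
finger_gap: 0.274
time: 15.8
tool_pos: [0.5398, 0.1693, 0.1567]
eef_rot: [0.247, 1.557, -0.242]
force: [-0.2, -0.1, -3.0]
finger_gap: 0.273
time: 16.05
tool_pos: [0.5406, 0.1633, 0.1562]
eef_rot: [0.246, 1.556, -0.249]
force: [-0.1, -0.8, -3.6]
finger_gap: 0.276
2 [ 0.58865627 -0.17877502  0.07      ] [ 1.61562749e-02 -2.47750227e-02  5.55111512e-17]
46 [ 0.57311449 -0.15389066  0.07      ] [6.14485749e-04 1.09339306e-04 5.55111512e-17]
6 [ 0.55551494 -0.12933854  0.07      ] [-1.69850564e-02  2.46614557e-02  5.55111512e-17]
ang -0.9802258943598477
t 16.10 tcp [0.5408 0.1626 0.1562] toolx [-0.    -0.002 -1.   ] jaw ang -0.316 y ang 1.255 gap 0.274 F [ 0.1 -0.8 -2.6] T [ 0.   -0.03  0.04]
 q [-0.189  0.724 -0.315  1.818  0.346  0.655 -1.023]
  tool delta cm [ 9.17  0.11 -0.14]
```

View pics/s10.png

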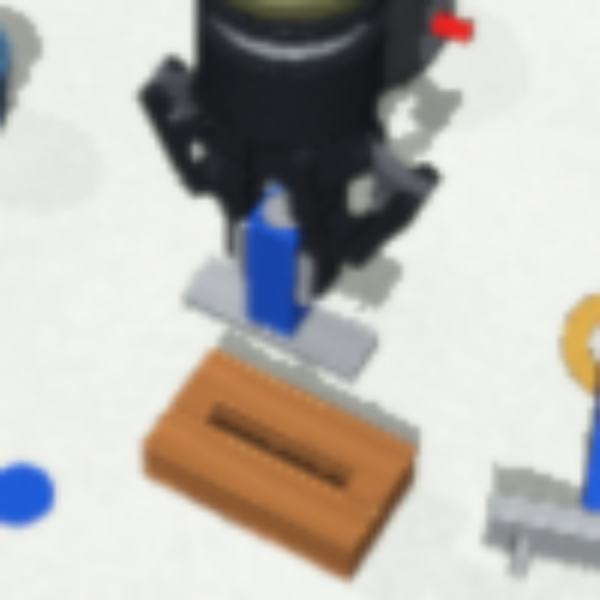

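```bash
python3 -m jog '[[2,0,0,0],[2,0,0,0],[2,0,0,0],[0.8,0,0,0],[0,0,0,0]]'; python3 -m jog '[[0,0,0,0],[0,0,0,0]]';python3 -c "
from h import *
delta([.5398,.1639,.0645])"
```

```text
time: 16.57
tool_pos: [0.5395, 0.1626, 0.0865]
eef_rot: [0.245, 1.56, -0.249]
force: [-0.8, -0.4, -2.9]
finger_gap: 0.275
time: 16.73
tool_pos: [0.5415, 0.1644, 0.0893]
eef_rot: [0.247, 1.555, -0.245]
force: [0.2, 0.2, -3.4]
finger_gap: 0.276
t 16.73 tcp [0.5415 0.1644 0.0893] toolx [ 0.002  0.001 -1.   ] jaw ang -0.314 y ang 1.257 gap 0.276 F [ 0.2  0.2 -3.4] T [ 0.05 -0.05 -0.04]
 q [-0.224  0.826 -0.26   1.858  0.4    0.507 -1.07 ]
  tool delta cm [ 2.48 -0.1  -0.15]
```

```bash
python3 -m jog '[[0.4,-0.06,-0.08,0],[0.3,0,0,0],[0,0,0,0],[0,0,0,0]]'; python3 -m jog '[[0.4,0,0,0],[0.3,0,0,0],[0,0,0,0]]'; python3 -m jog '[[0.4,0,0,0],[0.3,0,0,0],[0,0,0,0],[0,0,0,0]]';python3 -c "
from h import *
delta([.5398,.1639,.0645])"
```

```text
time: 17.07
tool_pos: [0.5396, 0.164, 0.0814]
eef_rot: [0.245, 1.557, -0.246]
force: [-0.1, 0.3, -3.1]
finger_gap: 0.274
time: 17.32
tool_pos: [0.5392, 0.1639, 0.0736]
eef_rot: [0.245, 1.558, -0.246]
force: [-0.8, -0.4, -3.0]
finger_gap: 0.272
time: 17.65
tool_pos: [0.5394, 0.164, 0.067]
eef_rot: [0.245, 1.557, -0.246]
force: [0.7, 0.4, -2.2]
finger_gap: 0.271
t 17.65 tcp [0.5394 0.164  0.067 ] toolx [-0.001 -0.    -1.   ] jaw ang -0.313 y ang 1.258 gap 0.271 F [ 0.7  0.4 -2.2] T [ 0.01 -0.01  0.  ]
 q [-0.237  0.86  -0.239  1.87   0.416  0.46  -1.084]
  tool delta cm [0.25 0.   0.04]
```

```bash
python3 -m jog '[[0.15,0,0,0],[0,0,0,0],[0,0,0,0]]'; python3 -m jog '[[0.1,0,0,0],[0,0,0,0],[0,0,0,0]]'; python3 -c "
from h import *
f=fr('side');cv2.imwrite('pics/s11.png',cv2.resize(f['bgr'][200:300,270:370],(600,600)))"
```

```text
time: 17.9
tool_pos: [0.5397, 0.1641, 0.0658]
eef_rot: [0.246, 1.557, -0.246]
force: [-0.5, -0.0, -3.6]
finger_gap: 0.271
time: 18.15
tool_pos: [0.5396, 0.164, 0.0648]
eef_rot: [0.246, 1.557, -0.246]
force: [0.5, -0.5, -2.8]
finger_gap: 0.272
```

View pics/s11.png

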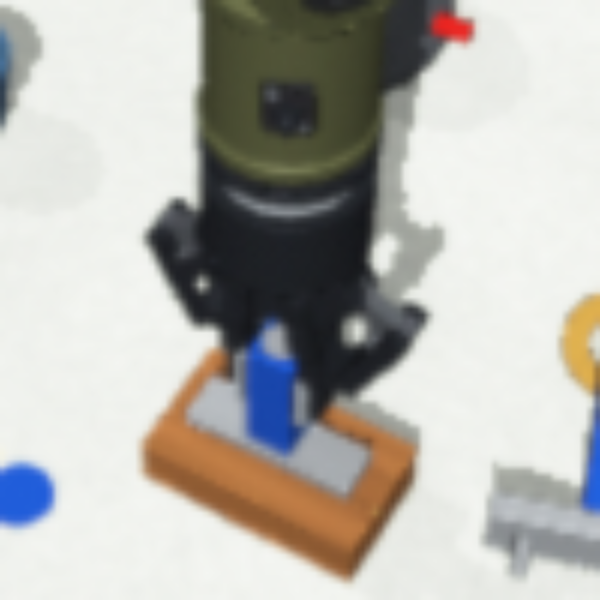

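```bash
python3 -m jog '[[0.03,0,0,0],[0,0,0,0],[0,0,0,0]]'; python3 -m jog '[[0,0,0,0],[0,0,0,0],[0,0,0,0],[0,0,0,0],[0,0,0,0]]' 1; python3 -m jog '[[0,0,0,0],[0,0,0,0],[0,0,0,0]]';python3 -m jog '[[-1,0,0,0],[-2,0,0,0],[-3,0,0,0],[-3,0,0,0],[-3,0,0,0]]';python3 -m jog '[[-3,0,0,0],[0,-3.5,1,0],[0,-3.5,1,0],[0,-3.5,1,0],[0,-3.5,1,0]]';python3 -m jog '[[0,-3.5,1,0],[0,-3.5,1,0],[0,-3.5,1,0],[0,-2,1,0],[0,0,0,0]]';python3 - <<'E'
from h import *
a=fr('side')['bgr'];f=fr('top');b=f['bgr'];cv2.imwrite('pics/top12.png',b);cv2.imwrite('pics/side12.png',a)
cv2.imwrite('pics/s12.png',np.hstack([cv2.resize(a[220:300,280:360],(400,400)),cv2.resize(b[180:230,225:275],(400,400),interpolation=cv2.INTER_CUBIC)])); state()
E
```

```text
time: 18.45
tool_pos: [0.5397, 0.164, 0.0645]
eef_rot: [0.246, 1.557, -0.246]
force: [0.2, 0.7, -2.6]
finger_gap: 0.274
time: 18.87
tool_pos: [0.5398, 0.1641, 0.0646]
eef_rot: [0.246, 1.556, -0.246]
force: [0.0, -0.3, 0.3]
finger_gap: 0.962
time: 19.12
tool_pos: [0.5396, 0.164, 0.0645]
eef_rot: [0.246, 1.557, -0.246]
force: [0.1, -0.6, -0.1]
finger_gap: 0.999
time: 19.53
tool_pos: [0.5393, 0.164, 0.1863]
eef_rot: [0.245, 1.557, -0.246]
force: [0.1, -0.1, -0.2]
finger_gap: 0.999
time: 19.95
tool_pos: [0.5343, 0.0171, 0.2156]
eef_rot: [0.245, 1.556, -0.245]
force: [1.3, 0.1, 0.4]
finger_gap: 1.0
time: 20.37
tool_pos: [0.5336, -0.1205, 0.2149]
eef_rot: [0.25, 1.555, -0.257]
force: [0.1, -0.2, 0.1]
finger_gap: 0.998
t 20.47 tcp [ 0.534  -0.1137  0.215 ] toolx [ 0. -0. -1.] jaw ang -0.316 y ang 1.255 gap 0.997 F [ 0.5  0.1 -0.1] T [0.05 0.02 0.04]
 q [ 0.367  0.626 -0.397  1.818  0.333  0.763 -0.521]
```

View pics/s12.png

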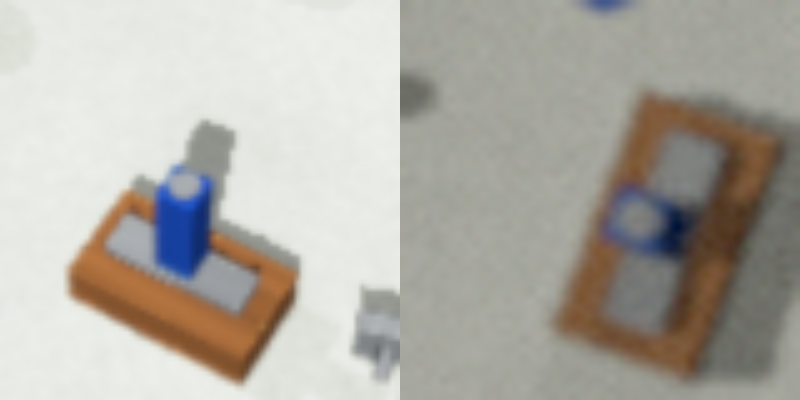

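View pics/side12.png

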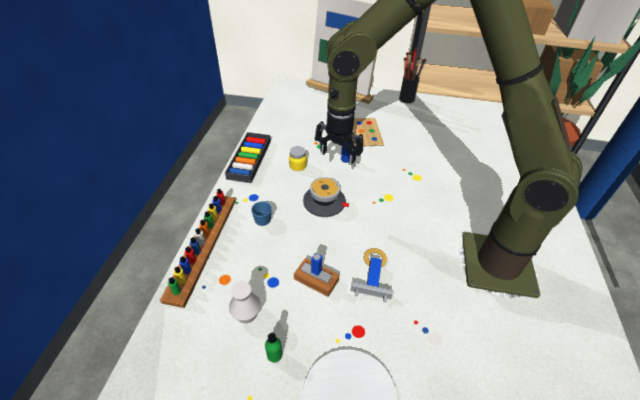

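```bash
python3 -c "
from plant import workorder
print(workorder.hand_in())"
```

```text
the job is handed in; nothing more can be done
None
```

The ring is turned clockwise to its stop and the spanner is back in its wooden stand. I handed the job in at about 20.5 s. `hand_in` gives no verdict, so success is judged only from my own checks below.

- **Picking up and seating:** I lifted the smaller blue-handled spanner by its handle. Both pins went into the holes without catching. The hole floor was felt at the expected depth, with about 1.5–2 N of pressing.
- **Turning:** The wrist torque about the vertical stayed at about 0.1–0.16 N m while the ring turned, then rose sharply to 0.49 N m at the stop. One more 0.01 rad turn took it to 0.66 N m, above the 0.35 N m that marks the stop. I then backed off within the pins' play and lifted straight out. Measured wrist forces during turning stayed within a few newtons.
- **Ring position:** The top picture shows the hole line going from −0.298 to −0.980 rad, a turn of about 0.68 rad. That agrees with a start near 0 and the stop at 0.70, though one hole showed only 2 pixels in the later picture, so that angle is rough.
- **Spanner in the stand:** I released it at the pose where I had picked it up, to within a fraction of a millimetre. Both cameras show it upright, with its bar flat on the stand, looking as it did at the start.
- **Surroundings:** The arm ended clear of everything and the gripper read no contact force. In the last side picture the other things appear where they were; I did not measure each one separately.

No check failed.

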